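# Put the lids back on the washed storage containers

## Task

The washed enamel storage containers are dry: put each of the four lids on the container it fits, all the way down and level all round. Lower each lid onto its container rather than letting it drop, leave the containers standing where they are, and do not disturb the mug.

Things in the scene. Friction and masses are not known exactly. Their poses are not given: they have to be found in the camera images.
- lid_small_grip (a point): Small round lid, 87 mm across, 0.07-0.12 kg. White enamel, dark edge; flat top 14 mm up, flange 9 to 12 mm up, below it a tapered plug (play 8 mm at its foot, 3 mm at its root: it centres itself). Black knob 22 mm wide, its top 42 mm up. Point: lid's axis, 34 mm up; seated, 25 mm above its container's mouth point. z up. Keep fingertips clear above the flat top.
- lid_large_grip (a point): Large round lid, 119 mm across, 0.12-0.2 kg. White enamel, dark edge; flat top 14 mm up, flange 9 to 12 mm up, below it a tapered plug (play 8 mm at its foot, 3 mm at its root: it centres itself). Black knob 22 mm wide, its top 42 mm up. Point: lid's axis, 34 mm up; seated, 25 mm above its container's mouth point. z up. Keep fingertips clear above the flat top.
- lid_square_grip (a point): Square lid, 99 x 99 mm (x, y), 0.11-0.2 kg. White enamel, dark edge; flat top 14 mm up, flange 9 to 12 mm up, below it a tapered plug (play 8 mm at its foot, 3 mm at its root: it centres itself). Black bar grip along x, 60 mm long, 14 mm wide, 26 to 42 mm up. Point: lid's axis, 34 mm up; seated, 25 mm above its container's mouth point. z up. Keep fingertips clear above the flat top. Fits in any quarter turn.
- lid_long_grip (a point): Oblong lid, 139 (x) by 91 mm (y), 0.12-0.2 kg. White enamel, dark edge; flat top 14 mm up, flange 9 to 12 mm up, below it a tapered plug (play 8 mm at its foot, 3 mm at its root: it centres itself). Black bar grip along x, 60 mm long, 14 mm wide, 26 to 42 mm up. Point: lid's axis, 34 mm up; seated, 25 mm above its container's mouth point. z up. Keep fingertips clear above the flat top. Fits either way round.
- jar_small_mouth (a point): Small round container, outside 84 mm across, 75 mm tall. White enamel, dark rim, open top, wall 3.5 mm, empty and loose (0.2 to 0.52 kg). Point: the centre of its mouth, level with the rim, 75 mm above the worktop; z is up.
- jar_large_mouth (a point): Large round container, outside 116 mm across, 65 mm tall. White enamel, dark rim, open top, wall 3.5 mm, empty and loose (0.2 to 0.52 kg). Point: the centre of its mouth, level with the rim, 65 mm above the worktop; z is up.
- box_square_mouth (a point): Square container, outside 96 x 96 mm, 80 mm tall, sides along its x and y axes. White enamel, dark rim, open top, wall 3.5 mm, empty and loose (0.2 to 0.52 kg). Point: the centre of its mouth, level with the rim, 80 mm above the worktop; z is up.
- box_long_mouth (a point): Oblong container, outside 136 mm (its x axis) x 88 mm (y), 60 mm tall. White enamel, dark rim, open top, wall 3.5 mm, empty and loose (0.2 to 0.52 kg). Point: the centre of its mouth, level with the rim, 60 mm above the worktop; z is up.
- mug: Blue ceramic mug, 80 mm across, 88 mm tall, handle to its +y reaching 77 mm from its axis; a bystander that stands somewhere among the containers and lids. Origin: centre of its underside.
Not all that is in view belongs to the job. Leave any green, pink or purple look-alike of the part that bears lid_large_grip alone.

How it is judged:
By the outcome, as a careful person would: the job done as asked, in the order asked, and still so for the second after the job is handed in, with the robot touching nothing.
It also fails if it takes over 117 s, if anything falls off the work surface, if the arm or the gripper's body presses on something with over 40 N, if the wrist force passes 120 N, or if a joint passes its speed limit or range.

## Robot

A 6-joint arm with a two-finger parallel gripper is mounted at the origin on the work surface. World frame = base frame: x ahead of the robot, y to its left, z up, the work surface at z = 0. Lengths are in m, angles in degrees, forces in N, time in s.
With the tool pointing down it reaches from about 0.375 to 0.9 m from the base axis. Payload 3.1 kg.
Tool frame: the origin (TCP) lies on the centre line of the jaws, within the pads' length; the fingertips stand 22 mm ahead of it and the grasp point (between the pads) lies 3 mm ahead of it; y points along the fingers, z is the direction in which the jaws open and shut, and the axes are right-handed (so a half turn about y gives the same grasp; the last joint's range is limited). The gripper opens to 87 mm and grips with 3 to 60 N. Pads are 19 mm wide; open, the fingers measure 117 mm over their backs; the gripper's body (75 mm by 190 mm) begins 51 mm behind the grasp point.
Start: joints at [59.616, 30.224, 82.088, -0, 67.689, -10.227], TCP at [0.215, 0.587, 0.245] pointing down, gripper open.
Joint ranges: [-176.69, 176.69], [-43.24, 126.21], [12.49, 139.97], [-82, 262], [0, 151.66], [-163.58, 163.58]. Speed limits (degrees/s): [159.86, 159.86, 180, 180, 180, 180].

## Interface

Orientations are given as a 3x3 rotation matrix whose columns are the frame's x, y, z axes.
In Python, from rig import bot gives the robot as it stands.
- The arm moves only by the tool jog_arm, never from a script. Its argument "motion" is one flat list of numbers, 6 for each row, row after row: the shift along the tool's x, y, z in mm, then the turn, a rotation vector about the tool's x, y, z in degrees. A call has 1 to 20 rows; each row is the pose to reach, as a shift and turn from the pose commanded when the call began, along the tool's axes at that moment; what a row does not reach only later rows make up. A row lasts 1/8 s, in which the tool goes at most 62.5 mm and 10.7 degrees, less where a joint would pass 70% of its speed; a pose out of reach is approached as far as the arm can. A call with a gripper value outside its range is refused whole. "gripper" is the opening, from 0 (shut) to 1 (fully open), set as the call begins (left out, the last holds). The fingers move at their own pace and stop on an object; the grip force is fixed at half the most. Time passes only in rows, so rows that repeat a pose let the fingers close. It gives the time, the measured TCP pose, the force and the opening at its end, in the units of the state.
- bot.read_state(): the state, without advancing time (a new reading comes with each control period).
- bot.capture(name): name is "side" or "top"; returns (picture, depth): 400x640x3 uint8, red, green, blue; 400x640 float32, m along the optical axis (not along the pixel's ray), 0 where there is no reading.
- bot.get_calibration(name): a dict with "mtx" (3x3 intrinsics, pixels), "k1" (the pictures are not rectified: a ray, as slopes to the right and down, at radius r is drawn at 1 + k1 r^2 times it, then the intrinsics apply), "pose" (4x4, takes a point from camera to world coordinates). Camera axes: x right, y up, looking along -z (the intrinsics and any distortion apply to the point x, -y, -z); pixel columns grow to the right and rows downward; lengths in m; the calibration is good to about 2 mm. A picture is of the moment at which its call begins. get_calibration takes no time and is no camera call.
- bot.hand_in(): hands the job in, once; it reports no verdict.
The state is a dict: "time_s": time; "joint_positions": joint angles; "qvel": joint speeds; "tau": joint torques, N m; "position": TCP position; "tcp_rot": TCP orientation; "force": force on the tool from outside, world axes, zero at the start; "moment": the same for the moment, N m; "opening": opening from 0.0 (shut) to 1.0 (fully open).
Only numpy, scipy, OpenCV 4.12 (cv2) and the standard library are available. Lean on these libraries where they do the work, as an engineer would, in place of code of your own. Each camera call takes 0.05 s, during which the arm holds its last target.

## Working session

There is one attempt and no reset: what is moved stays moved. The work goes in short steps, Python scripts to look and compute and a tool call to move; the robot and the scene stay as the last step left them, time stands still between calls to the robot, and variables do not carry over. Pictures are saved under pics/ and viewed, and the job is handed in when it is done.

Besides the shell and the picture viewer there is one more tool, called after "Request:" as a command line: name --argument value ..., lists and objects as JSON in quotes. jog_arm: Moves the arm, as the interface text tells. Its arguments: {"type":"object","properties":{"motion":{"type":"array","items":{"type":"number"}},"gripper":{"type":"number"}},"required":["motion"]}

```bash
ls; mkdir -p pics; python3 - <<'E'
from rig import bot
import cv2,numpy as np
for n in("top","side"):
    p,d=bot.capture(n); cv2.imwrite(f"pics/{n}0.png",p[...,::-1]); np.save(f"{n}0.npy",d); np.save(f"{n}0p.npy",p)
    c=bot.get_calibration(n); print(n,c)
s=bot.read_state(); print(s)
E
```

```text
pics
top {'mtx': array([[378.79126206,   0.        , 314.17576423],
       [  0.        , 378.79126206, 198.41664561],
       [  0.        ,   0.        ,   1.        ]]), 'k1': 0.02618366107356296, 'pose': array([[-0.02670941,  0.99271619, -0.11747836,  0.38971518],
       [-0.99949885, -0.02851784, -0.01373947,  0.0985555 ],
       [-0.01698963,  0.11705251,  0.99298039,  1.22040444],
       [ 0.        ,  0.        ,  0.        ,  1.        ]])}
side {'mtx': array([[389.72567147,   0.        , 315.14204258],
       [  0.        , 389.72567147, 196.03516372],
       [  0.        ,   0.        ,   1.        ]]), 'k1': 0.033045697254240586, 'pose': array([[ 0.75914934,  0.44599393, -0.47411149, -0.07699315],
       [-0.65060848,  0.49750173, -0.57376008, -0.60596237],
       [-0.02002222,  0.74403054,  0.66784554,  0.88741339],
       [ 0.        ,  0.        ,  0.        ,  1.        ]])}
{'time_s': 0.1, 'joint_positions': array([ 5.96170771e+01,  3.02748160e+01,  8.21471060e+01, -1.59418401e-04,
        6.76891440e+01, -1.02280375e+01]), 'qvel': array([ 0.019295  , -0.15918879, -0.15859592, -0.01977311,  0.03081356,
        0.04150746]), 'tau': array([ 1.41068494e-04, -4.40986991e+01, -1.77151108e+01,  6.35412242e-02,
        5.33752958e-02, -5.24390839e-05]), 'position': array([0.21502271, 0.58621075, 0.24366759]), 'tcp_rot': array([[ 9.38764817e-01, -9.78210295e-04,  3.44557197e-01],
       [-3.44558416e-01, -1.67354761e-03,  9.38763387e-01],
       [-3.41675138e-04, -9.99998121e-01, -1.90811820e-03]]), 'force': array([-0.13042401, -0.50066705,  0.87722989]), 'moment': array([0.01214409, 0.00193884, 0.02151357]), 'opening': 0.9984678499278965}
```

View pics/top0.png

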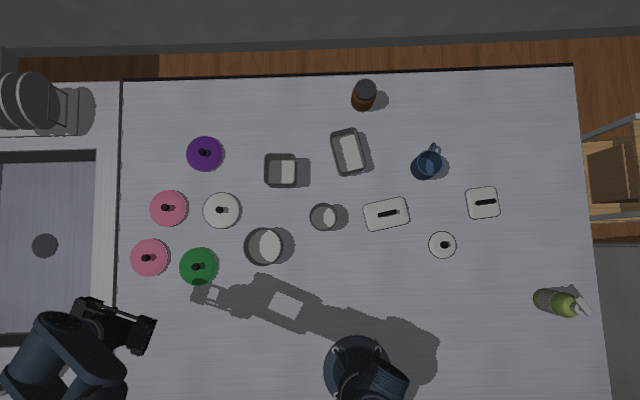

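View pics/side0.png

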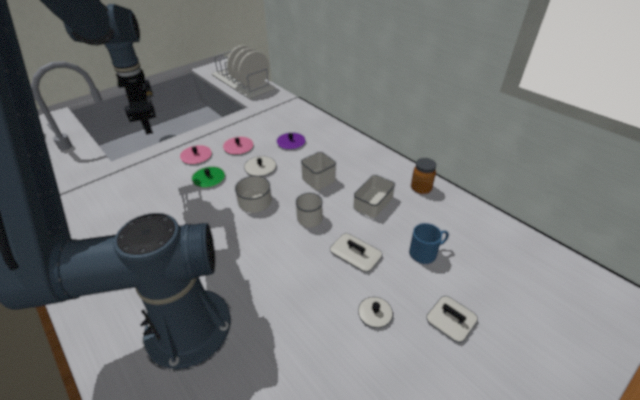

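```bash
cat > h.py <<'E'
import numpy as np,cv2
from rig import bot
def rays(cal,uv):
    K=cal['mtx'];k=cal['k1']
    p=cv2.undistortPoints(np.asarray(uv,float).reshape(-1,1,2),K,np.array([k,0,0,0,0.]))[:,0]
    return np.c_[p[:,0],-p[:,1],-np.ones(len(p))]
def onplane(cal,uv,z):
    R=cal['pose'][:3,:3];t=cal['pose'][:3,3]
    r=rays(cal,uv)@R.T
    return t+r*((z-t[2])/r[:,2])[:,None]
def cloud(cal,d):
    v,u=np.mgrid[:400,:640]
    r=rays(cal,np.c_[u.ravel(),v.ravel()])*d.reshape(-1,1)
    return (r@cal['pose'][:3,:3].T+cal['pose'][:3,3]).reshape(400,640,3)
def proj(cal,P):
    P=np.atleast_2d(P);q=(P-cal['pose'][:3,3])@cal['pose'][:3,:3]
    s=np.c_[q[:,0]/-q[:,2],-q[:,1]/-q[:,2]];r2=(s**2).sum(1,keepdims=True)
    s=s*(1+cal['k1']*r2);return s*cal['mtx'][0,0]+cal['mtx'][:2,2]
E
python3 - <<'E'
from h import *
cal=bot.get_calibration('top');d=np.load('top0.npy');p=np.load('top0p.npy')
W=cloud(cal,d)
for n,(u,v) in dict(table=(400,300),table2=(500,120),LL=(221,200),lidS=(442,235),sq=(483,195),lo=(375,220)).items(): print(n,W[v-2:v+3,u-2:u+3].reshape(-1,3).mean(0).round(4),W[v-2:v+3,u-2:u+3,2].std().round(4))
c=p[130:280,180:530]; c=cv2.resize(c,None,fx=2.28,fy=2.28,interpolation=cv2.INTER_CUBIC); cv2.imwrite('pics/crop0.png',c[...,::-1])
h=np.clip(W[130:280,180:530,2]*2500,0,255).astype(np.uint8); cv2.imwrite('pics/h0.png',cv2.resize(h,None,fx=2.28,fy=2.28,interpolation=cv2.INTER_NEAREST))
E
```

```text
table [ 0.2141 -0.1345  0.0491] 0.2391
table2 [ 0.7745 -0.4988  0.0014] 0.0024
LL [0.5359 0.4148 0.0141] 0.0018
lidS [ 0.4052 -0.2832  0.0145] 0.0024
sq [ 0.5278 -0.4196  0.0151] 0.002
lo [ 0.4579 -0.0759  0.0148] 0.0021
```

View pics/crop0.png

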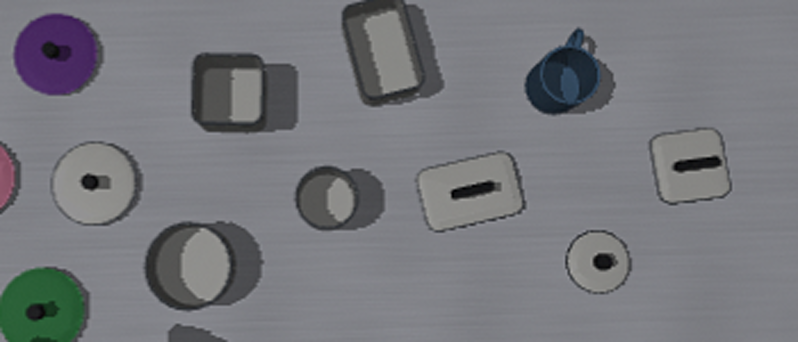

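View pics/h0.png

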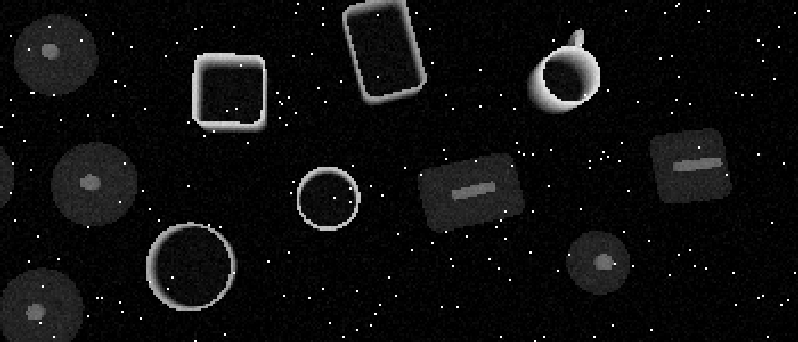

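```bash
cat > meas.py <<'E'
from h import *
from scipy.optimize import least_squares
cal=bot.get_calibration('top')
def lid(W,u,v,half,z0,shape,zl=0.007):
    m=cv2.medianBlur(((W[...,2]>z0+zl)&(W[...,2]<z0+.06)).astype(np.uint8),3)
    n,l=cv2.connectedComponents(m,connectivity=4); mm=(l==l[v,u]).astype(np.uint8)
    c=max(cv2.findContours(mm,0,cv2.CHAIN_APPROX_NONE)[0],key=len).reshape(-1,2)
    mm=cv2.drawContours(mm*0,[c],-1,1,-1)
    vv,uu=np.nonzero(mm); P=onplane(cal,np.c_[uu,vv],z0+.0115)[:,:2]
    ctr=P.mean(0); C=onplane(cal,c,z0+.0115)[:,:2]
    rect=cv2.minAreaRect((C*1000).astype(np.float32))
    # knob
    k=(mm>0)&(W[...,2]>z0+.034)&(W[...,2]<z0+.05); Q=W[k]
    kc=np.median(Q[:,:2],0); Qc=Q[:,:2]-Q[:,:2].mean(0)
    w,V=np.linalg.eigh(Qc.T@Qc); a=np.degrees(np.arctan2(V[1,1],V[0,1]))
    return ctr,rect,kc,k.sum(),a
def fitbox(P,hx,hy,x0):
    def f(q):
        c,s=np.cos(q[2]),np.sin(q[2]);D=P-q[:2];X=abs(D[:,0]*c+D[:,1]*s)-hx;Y=abs(-D[:,0]*s+D[:,1]*c)-hy
        return np.where((X>0)&(Y>0),np.hypot(X,Y),np.maximum(X,Y))
    r=least_squares(f,x0,loss='soft_l1',f_scale=.002);return r.x,np.sqrt((f(r.x)**2).mean())
def fitcirc(P,R,x0):
    f=lambda q:np.hypot(*(P-q[:2]).T)-R
    r=least_squares(f,x0,loss='soft_l1',f_scale=.002);return r.x,np.sqrt((f(r.x)**2).mean())
E
python3 - <<'E'
from meas import *
d=np.load('top0.npy');W=cloud(cal,d)
for n,u,v in (('small',442,244),('large',221,210),('square',483,203),('long',386,213)):
    c,r,k,nk,a=lid(W,u,v,0,0,0); print(n,c.round(4),'rect',np.round(r[0],1),np.round(r[1],1),round(r[2],1),'knob',k.round(4),nk,round(a,1))
V=W
for n,u,v,h,hx,hy,kind in (('small',323,217,.075,.04025,0,'c'),('large',263,246,.065,.05625,0,'c'),('square',281,170,.08,.04625,.04625,'b'),('long',348,152,.06,.06625,.04225,'b')):
    b=W[v-40:v+40,u-40:u+40].reshape(-1,3)
    P0=onplane(cal,[[u,v]],h)[0,:2]
    s=(abs(b[:,2]-h)<.005)&(np.hypot(*(b[:,:2]-P0).T)<.1)
    P=b[s]; rim=P[:,2].mean()
    if kind=='c': q,e=fitcirc(P[:,:2],hx,P0)
    else:
        q,e=min((fitbox(P[:,:2],hx,hy,[*P0,t]) for t in np.radians([-60,-30,0,30,60,90,120])),key=lambda x:x[1]); q[2]=np.degrees(q[2])
    print(n,len(P),q.round(4),'rms',e.round(4),'ext',np.ptp(P,axis=0).round(3),'rimz',rim.round(4))
E
```

```text
small [ 0.3758 -0.2815] rect [ 375.8 -282.1] [84.  83.2] 42.5 knob [ 0.3771 -0.2788] 44 79.4
large [0.5036 0.4163] rect [504.3 416.9] [119.5 116. ] 88.4 knob [0.5042 0.4142] 45 84.0
square [ 0.5052 -0.4167] rect [ 505.3 -416.5] [ 98.6 101.5] 5.7 knob [ 0.5046 -0.4131] 94 95.4
long [ 0.4774 -0.1114] rect [ 477.6 -111.4] [ 90.8 138.6] 11.2 knob [ 0.4772 -0.1104] 84 100.8
small 127 [0.4698 0.0887] rms 0.0014 ext [0.082 0.082 0.01 ] rimz 0.0757
large 176 [0.3849 0.2746] rms 0.0014 ext [0.115 0.113 0.01 ] rimz 0.0655
square 173 [ 0.6193  0.2171 87.2783] rms 0.0017 ext [0.099 0.096 0.01 ] rimz 0.0806
long 210 [6.756000e-01 5.400000e-03 1.928015e+02] rms 0.0018 ext [0.146 0.109 0.01 ] rimz 0.0605
```

```bash
python3 - <<'E'
import meas
from meas import *
d=np.load('side0.npy');meas.cal=cal=bot.get_calibration('side');W=cloud(cal,d)
tb=W[[300,350,320,180],[280,500,420,340]];print(tb.round(3))
L=dict(small=(.376,-.2815),large=(.504,.4163),square=(.505,-.4167),long=(.4774,-.1114))
for n,c in L.items():
    u,v=proj(cal,[*c,.014])[0].round().astype(int)
    c,r,k,nk,a=lid(W,u,v,0,0,0); print(n,(u,v),c.round(4),'rect',np.round(r[0],1),np.round(r[1],1),round(r[2],1),'knob',k.round(4),nk,round(a,1))
for n,c,h,hx,hy,kind in (('small',(.4698,.0887),.075,.04025,0,'c'),('large',(.3849,.2746),.065,.05625,0,'c'),('square',(.6193,.2171),.08,.04625,.04625,'b'),('long',(.6756,.0054),.06,.06625,.04225,'b')):
    P0=np.array(c);b=W.reshape(-1,3)
    s=(abs(b[:,2]-h)<.004)&(np.hypot(*(b[:,:2]-P0).T)<.09);P=b[s]
    if kind=='c': q,e=fitcirc(P[:,:2],hx,P0)
    else:
        q,e=min((fitbox(P[:,:2],hx,hy,[*P0,t]) for t in np.radians([0,10,90])),key=lambda x:x[1]); q[2]=np.degrees(q[2])
    print(n,len(P),q.round(4),'rms',e.round(4),np.ptp(P,axis=0).round(3))
E
```

```text
[[ 0.218 -0.092 -0.001]
 [ 0.524 -0.537  0.001]
 [ 0.445 -0.37   0.002]
 [ 0.676  0.164 -0.002]]
small (np.int64(375), np.int64(310)) [ 0.3738 -0.2845] rect [ 374.1 -284.1] [84.4 86. ] 48.8 knob [ 0.3735 -0.2848] 60 128.4
large (np.int64(259), np.int64(164)) [0.5027 0.4116] rect [504.4 412.3] [115.4 117.3] 48.0 knob [0.505  0.4097] 29 45.0
square (np.int64(451), np.int64(316)) [ 0.503  -0.4195] rect [ 504.4 -417.8] [102.1 100. ] 5.7 knob [ 0.5024 -0.4206] 165 97.3
long (np.int64(355), np.int64(250)) [ 0.4754 -0.1163] rect [ 476.1 -114.2] [ 92.4 138.5] 11.3 knob [ 0.4757 -0.115 ] 94 102.1
small 106 [0.4696 0.0861] rms 0.0018 [0.084 0.086 0.005]
large 119 [0.3849 0.2724] rms 0.0021 [0.116 0.118 0.006]
square 109 [ 0.619   0.2142 -2.3168] rms 0.0022 [0.1   0.1   0.007]
long 145 [6.7560e-01 2.7000e-03 1.2663e+01] rms 0.002 [0.146 0.109 0.007]
```

Taken for the large lid: white (221,210), purple (205,153), pink (168,208) and (149,257), green (198,266). I choose the white one at (221,210), which the crop shows as white with a dark edge and 119 mm across. The other white lids measure as small (442,244), square (483,203) and long (386,213).

```bash
cat > go.py <<'E'
import sys
from h import *
def go(x,y,z,yaw=None,s=None):
    s=s or bot.read_state();R=np.array(s['tcp_rot']);p=np.array(s['position'])
    d=R.T@(np.array([x,y,z])-p)*1000
    cy=np.degrees(np.arctan2(R[1,2],R[0,2]))
    # turn to exactly vertical + yaw
    ty=np.radians(cy if yaw is None else yaw)
    Z=np.array([np.cos(ty),np.sin(ty),0]);Y=np.array([0,0,-1.]);X=np.cross(Y,Z)
    rv=np.degrees(cv2.Rodrigues(R.T@np.c_[X,Y,Z])[0].ravel())
    print('yaw',cy.round(2),'pos',p.round(4),'shift',d.round(1),'turn',rv.round(2),'j',np.round(s['joint_positions'],0),'op',round(s['opening'],3),'F',np.round(s['force'],1),'t',s['time_s'])
if __name__=='__main__': go(*map(float,sys.argv[1:]))
E
python3 go.py .5035 .414 .12; python3 go.py .5035 .414 .04
```

```text
yaw 69.85 pos [0.215  0.5862 0.2437] shift [330.2 123.7 -62. ] turn [ 0.11 -0.   -0.02] j [ 60.  30.  82.  -0.  68. -10.] op 0.998 F [-0.1 -0.5  0.9] t 0.1
yaw 69.85 pos [0.215  0.5862 0.2437] shift [330.2 203.7 -61.9] turn [ 0.11 -0.   -0.02] j [ 60.  30.  82.  -0.  68. -10.] op 0.998 F [-0.1 -0.5  0.9] t 0.1
```

Request:
jog_arm --motion '[330,60,-62,0,0,0,330,60,-62,0,0,0,330,60,-62,0,0,0,330,60,-62,0,0,0,330,60,-62,0,0,0,330,60,-62,0,0,0,330,60,-62,0,0,0,330,144,-62,0,0,0,330,144,-62,0,0,0,330,144,-62,0,0,0,330,144,-62,0,0,0]' --gripper 1

```text
time_s: 1.48
position: [0.5037, 0.416, 0.1018]
tcp_rot: [[0.939, 0.002, 0.343], [-0.343, 0.001, 0.939], [0.001, -1.0, 0.002]]
force: [-0.1, -0.2, -0.0]
opening: 1.001
```

```bash
python3 go.py .5035 .414 .04; python3 - <<'E'
from h import *
a=[]
for n in("top","side"):
    p,d=bot.capture(n);c=bot.get_calibration(n)
    u,v=proj(c,bot.read_state()['position'])[0].round().astype(int);print(n,u,v)
    a.append(cv2.resize(p[max(v-50,0):v+50,u-50:u+50],(390,390),interpolation=cv2.INTER_CUBIC))
cv2.imwrite('pics/h1.png',np.hstack(a)[...,::-1])
E
```

```text
yaw 69.91 pos [0.5037 0.416  0.1018] shift [ 0.4 61.8 -2.1] turn [-0.1  -0.    0.07] j [ 30.  42.  84.   0.  54. -40.] op 1.001 F [-0.1 -0.2 -0. ] t 1.475
top 213 207
side 257 144
```

View pics/h1.png

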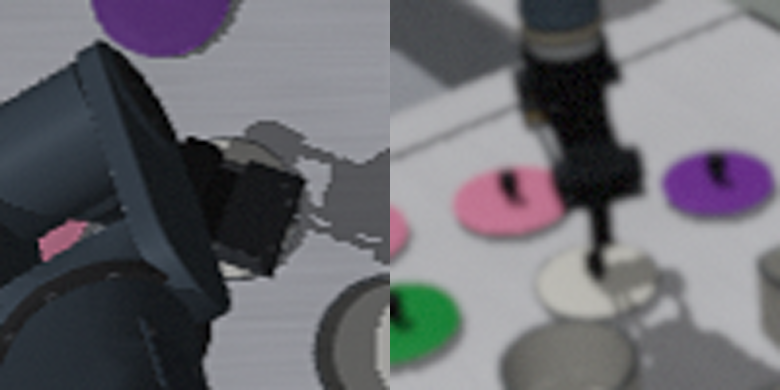

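The gripper is over the white lid (side crop: lid at about (600,280), knob just under the near finger), so I go down.

Request:
jog_arm --motion '[0,30,-2,0,0,0,0,50,-2,0,0,0,0,62,-2,0,0,0,0,62,-2,0,0,0,0,62,-2,0,0,0]' --gripper 1

```text
time_s: 2.2
position: [0.5035, 0.4132, 0.0391]
tcp_rot: [[0.939, 0.001, 0.345], [-0.345, 0.0, 0.939], [0.001, -1.0, 0.001]]
force: [-0.3, -0.2, 1.1]
opening: 0.999
```

Request:
jog_arm --motion '[0,0,0,0,0,0,0,0,0,0,0,0,0,0,0,0,0,0,0,0,0,0,0,0,0,0,0,0,0,0,0,0,0,0,0,0]' --gripper 0.1

```text
time_s: 2.95
position: [0.503, 0.4129, 0.0385]
tcp_rot: [[0.939, -0.0, 0.345], [-0.345, -0.0, 0.939], [-0.0, -1.0, -0.0]]
force: [-0.3, 0.8, -0.5]
opening: 0.401
```

Request:
jog_arm --motion '[0,0,0,0,0,0,0,0,0,0,0,0,0,0,0,0,0,0,0,0,0,0,0,0]' --gripper 0

```text
time_s: 3.45
position: [0.5031, 0.413, 0.0386]
tcp_rot: [[0.939, 0.0, 0.345], [-0.345, 0.0, 0.939], [0.0, -1.0, 0.0]]
force: [0.7, 1.3, -0.6]
opening: 0.237
```

Request:
jog_arm --motion '[0,-10,0,0,0,0,0,-40,0,0,0,0,0,-90,0,0,0,0,0,-140,0,0,0,0,0,-140,0,0,0,0]'

```text
time_s: 4.08
position: [0.5057, 0.4145, 0.1841]
tcp_rot: [[0.939, 0.009, 0.344], [-0.344, 0.005, 0.939], [0.007, -1.0, 0.008]]
force: [0.7, 0.3, -1.5]
opening: 0.239
```

```bash
python3 go.py .3849 .2735 .16
```

```text
yaw 69.85 pos [0.5057 0.4145 0.1841] shift [ -65.    22.2 -174.1] turn [-0.47 -0.    0.4 ] j [ 30.  36.  81.  -0.  62. -40.] op 0.239 F [ 0.7  0.3 -1.5] t 4.075
```

Request:
jog_arm --motion '[-63,20,-172,0,0,0,-63,20,-172,0,0,0,-63,20,-172,0,0,0,-63,20,-172,0,0,0,-63,35,-172,0,0,0,-63,48,-172,0,0,0,-63,48,-172,0,0,0,-63,48,-172,0,0,0]'

```text
time_s: 5.08
position: [0.3848, 0.2734, 0.1304]
tcp_rot: [[0.939, -0.0, 0.344], [-0.344, -0.0, 0.939], [-0.0, -1.0, -0.0]]
force: [-1.0, -0.5, -1.3]
opening: 0.239
```

```bash
cat > look.py <<'E'
import sys
from h import *
name=sys.argv[1]; x,y,z=map(float,sys.argv[2:5]);r=int(sys.argv[5]) if len(sys.argv)>5 else 50
a=[]
for n in("top","side"):
    p,d=bot.capture(n);c=bot.get_calibration(n)
    u,v=proj(c,[x,y,z])[0].round().astype(int);print(n,u,v)
    a.append(cv2.resize(p[max(v-r,0):v+r,u-r:u+r],(390,390),interpolation=cv2.INTER_CUBIC))
    np.save(f'{n}_l.npy',d);np.save(f'{n}_lp.npy',p)
cv2.imwrite(f'pics/{name}.png',np.hstack(a)[...,::-1])
E
python3 go.py .3849 .2735 .1236; python3 look.py L1 .3849 .2735 .08
```

```text
yaw 69.86 pos [0.3848 0.2734 0.1304] shift [0.  6.8 0.1] turn [ 0.01 -0.   -0.01] j [ 22.  30. 110.   0.  41. -48.] op 0.239 F [-1.  -0.5 -1.3] t 5.075
top 262 246
side 252 183
```

View pics/L1.png

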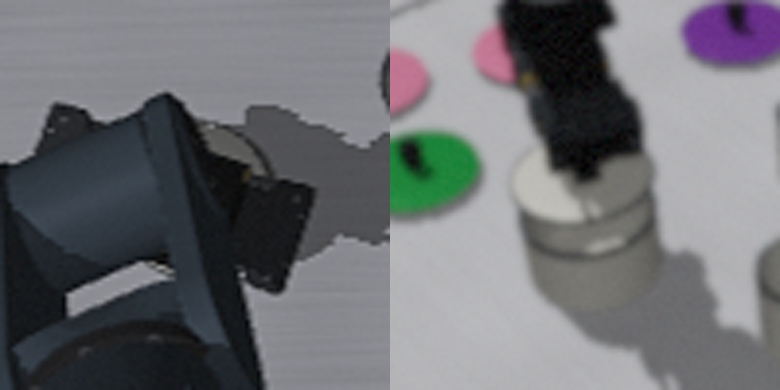

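```bash
cat > lc.py <<'E'
import sys
from meas import *
# fit lid outline in side view: points at flange/top height, boundary fit
zb,cx,cy=map(float,sys.argv[1:4]);hx=float(sys.argv[4])/2000;hy=float(sys.argv[5])/2000 if len(sys.argv)>5 else None
yaw=np.radians(float(sys.argv[6])) if len(sys.argv)>6 else 0
for n in('side','top'):
    cal=bot.get_calibration(n);W=cloud(cal,np.load(n+'_l.npy'));p=np.load(n+'_lp.npy').astype(float).max(2)
    b=W.reshape(-1,3);s=(abs(b[:,2]-zb-.013)<.005)&(np.hypot(b[:,0]-cx,b[:,1]-cy)<(hx if hy is None else np.hypot(hx,hy))+.015)
    P=b[s][:,:2]
    if len(P)<40: print(n,'few');continue
    H=cv2.convexHull((P*1000).astype(np.float32))[:,0]/1000.
    # penalise outside strongly, and hull points inside mildly
    if hy is None:
        q,e=fitcirc(H,hx,[cx,cy])
    else: q,e=fitbox(H,hx,hy,[cx,cy,yaw]);q[2]=np.degrees(q[2])
    print(n,len(P),len(H),q.round(4),e.round(4),np.ptp(H,axis=0).round(3))
E
python3 lc.py .092 .3849 .2735 119
```

```text
side 462 27 [0.3851 0.2709] 0.0012 [0.115 0.121]
top 122 13 [0.3843 0.2734] 0.0011 [0.113 0.092]
```

Request:
jog_arm --motion '[-0.5,8,1,0,0,0,-0.5,16,1,0,0,0,-0.5,20,1,0,0,0,-0.5,23,1,0,0,0,-0.5,25,1,0,0,0,-0.5,27,1,0,0,0,-0.5,29,1,0,0,0,-0.5,31,1,0,0,0,-0.5,32,1,0,0,0,-0.5,33,1,0,0,0,-0.5,34,1,0,0,0,-0.5,34,1,0,0,0]'

```text
time_s: 6.68
position: [0.3845, 0.2743, 0.0965]
tcp_rot: [[0.939, -0.0, 0.345], [-0.345, -0.0, 0.939], [-0.0, -1.0, -0.0]]
force: [1.1, -0.9, -1.1]
opening: 0.241
```

Request:
jog_arm --motion '[0,0.5,0,0,0,0,0,1,0,0,0,0,0,1.5,0,0,0,0,0,1.5,0,0,0,0]'

```text
time_s: 7.18
position: [0.3845, 0.2743, 0.095]
tcp_rot: [[0.939, -0.0, 0.345], [-0.345, -0.0, 0.939], [-0.0, -1.0, -0.0]]
force: [0.2, -0.3, -2.3]
opening: 0.239
```

Request:
jog_arm --motion '[0,0.5,0,0,0,0,0,0.5,0,0,0,0]'

```text
time_s: 7.42
position: [0.3845, 0.2743, 0.0945]
tcp_rot: [[0.939, 0.0, 0.345], [-0.345, -0.0, 0.939], [0.0, -1.0, -0.0]]
force: [-0.2, -0.2, -1.4]
opening: 0.236
```

Request:
jog_arm --motion '[0,1,0,0,0,0,0,1,0,0,0,0]'

```text
time_s: 7.68
position: [0.3846, 0.2743, 0.0944]
tcp_rot: [[0.939, 0.001, 0.344], [-0.344, 0.0, 0.939], [0.0, -1.0, 0.0]]
force: [-1.5, -0.6, 7.1]
opening: 0.237
```

Request:
jog_arm --motion '[0,-0.5,0,0,0,0,0,-0.5,0,0,0,0,0,-0.5,0,0,0,0,0,-0.5,0,0,0,0]' --gripper 0.6

```text
time_s: 8.18
position: [0.3845, 0.2743, 0.0939]
tcp_rot: [[0.939, -0.0, 0.345], [-0.345, -0.0, 0.939], [-0.0, -1.0, -0.0]]
force: [0.6, -0.7, 0.4]
opening: 0.568
```

Request:
jog_arm --motion '[0,-10,0,0,0,0,0,-40,0,0,0,0,0,-80,0,0,0,0,0,-110,0,0,0,0,0,-110,0,0,0,0]'

```text
time_s: 8.8
position: [0.386, 0.2749, 0.2067]
tcp_rot: [[0.939, 0.006, 0.344], [-0.344, 0.002, 0.939], [0.005, -1.0, 0.004]]
force: [0.8, 1.0, -0.0]
opening: 0.6
```

```bash
python3 go.py .4765 -.1135 .2 11.2; python3 look.py L2 .3849 .2735 .07; python3 lc.py .056 .3849 .2735 119
```

```text
yaw 69.85 pos [0.386  0.2749 0.2067] shift [ 218.7    6.3 -333.5] turn [-0.37 58.65  0.12] j [ 22.  22. 106.   0.  52. -48.] op 0.6 F [ 0.8  1.  -0. ] t 8.8
top 263 246
side 252 185
side 607 27 [0.3844 0.2714] 0.001 [0.117 0.121]
top 174 21 [0.3829 0.2743] 0.0072 [0.044 0.07 ]
```

View pics/L2.png

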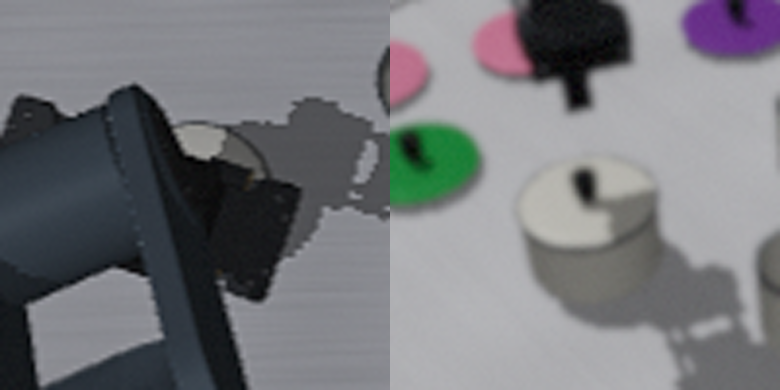

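Request:
jog_arm --motion '[220,0,-332,0,58.6,0,220,0,-332,0,58.6,0,220,0,-332,0,58.6,0,220,0,-332,0,58.6,0,220,0,-332,0,58.6,0,220,0,-332,0,58.6,0,220,0,-332,0,58.6,0,220,0,-332,0,58.6,0,220,50,-332,0,58.6,0,220,104,-332,0,58.6,0,220,104,-332,0,58.6,0,220,104,-332,0,58.6,0]' --gripper 0.7

```text
time_s: 10.4
position: [0.4768, -0.1124, 0.1009]
tcp_rot: [[0.196, 0.0, 0.981], [-0.981, 0.0, 0.196], [-0.0, -1.0, 0.0]]
force: [1.2, 0.2, 1.1]
opening: 0.696
```

```bash
python3 go.py .4765 -.1135 .039 11.2
```

```text
yaw 11.31 pos [ 0.4768 -0.1124  0.1009] shift [ 1.  61.9 -0.5] turn [-0.01  0.11 -0.  ] j [-26.  34. 108.   0.  38. -38.] op 0.696 F [1.2 0.2 1.1] t 10.4
```

Request:
jog_arm --motion '[1,30,-0.5,0,0,0,1,50,-0.5,0,0,0,1,62,-0.5,0,0,0,1,62,-0.5,0,0,0,1,62,-0.5,0,0,0]'

```text
time_s: 11.02
position: [0.4771, -0.1145, 0.0392]
tcp_rot: [[0.195, 0.002, 0.981], [-0.981, -0.001, 0.195], [0.001, -1.0, 0.002]]
force: [0.1, 0.5, -0.1]
opening: 0.701
```

Request:
jog_arm --motion '[0,0,0,0,0,0,0,0,0,0,0,0,0,0,0,0,0,0,0,0,0,0,0,0,0,0,0,0,0,0,0,0,0,0,0,0,0,0,0,0,0,0]' --gripper 0

```text
time_s: 11.9
position: [0.4764, -0.1143, 0.038]
tcp_rot: [[0.195, -0.0, 0.981], [-0.981, 0.0, 0.195], [-0.0, -1.0, -0.0]]
force: [0.7, 0.3, -0.0]
opening: 0.153
```

Request:
jog_arm --motion '[0,-10,0,0,0,0,0,-40,0,0,0,0,0,-90,0,0,0,0,0,-130,0,0,0,0,0,-130,0,0,0,0,0,-130,0,0,0,0]'

```text
time_s: 12.65
position: [0.4756, -0.1139, 0.1678]
tcp_rot: [[0.195, -0.001, 0.981], [-0.981, 0.0, 0.195], [-0.001, -1.0, -0.001]]
force: [0.6, 0.4, -0.9]
opening: 0.159
```

```bash
python3 go.py .6756 .004 .16 -77.3
```

```text
yaw 11.24 pos [ 0.4756 -0.1139  0.1678] shift [-76.6   7.6 219.2] turn [7.000e-02 8.854e+01 1.000e-02] j [-27.  27. 106.  -0.  48. -38.] op 0.159 F [ 0.6  0.4 -0.9] t 12.65
```

Request:
jog_arm --motion '[-77,0,218.5,0,88.5,0,-77,0,218.5,0,88.5,0,-77,0,218.5,0,88.5,0,-77,0,218.5,0,88.5,0,-77,0,218.5,0,88.5,0,-77,0,218.5,0,88.5,0,-77,0,218.5,0,88.5,0,-77,0,218.5,0,88.5,0,-77,0,218.5,0,88.5,0,-77,20,218.5,0,88.5,0,-77,43,218.5,0,88.5,0,-77,43,218.5,0,88.5,0,-77,43,218.5,0,88.5,0]'

```text
time_s: 14.28
position: [0.6753, 0.0039, 0.1241]
tcp_rot: [[-0.975, -0.002, 0.221], [-0.221, 0.0, -0.975], [0.002, -1.0, -0.001]]
force: [0.3, -0.8, -0.9]
opening: 0.156
```

```bash
python3 go.py .6756 .004 .089 -77.3;python3 look.py G1 .6756 .004 .08; python3 lc.py .087 .6756 .004 139 91 12.7
```

```text
yaw -77.26 pos [0.6753 0.0039 0.1241] shift [-0.3 35.1 -0. ] turn [0.04 0.04 0.09] j [-9. 42. 80. -0. 58. 68.] op 0.156 F [ 0.3 -0.8 -0.9] t 14.275
top 349 149
side 375 184
side 585 19 [6.79800e-01 1.20000e-03 1.39513e+01] 0.0026 [0.146 0.112]
top few
```

View pics/G1.png

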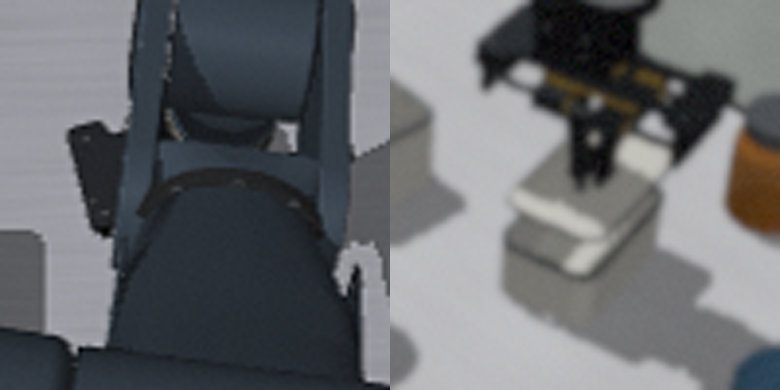

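```bash
cat > ov.py <<'E'
import sys
from h import *
# ov name cam | z cx cy lx ly yaw color ... 
name,cam=sys.argv[1:3];r=int(sys.argv[3])
p=np.load(cam+'_lp.npy').copy();cal=bot.get_calibration(cam)
a=sys.argv[4:];S=6;c0=None
for i in range(0,len(a),6):
    z,cx,cy,lx,ly,yw=map(float,a[i:i+6]);yw=np.radians(yw)
    if ly>0: q=np.array([[-1,-1],[1,-1],[1,1],[-1,1],[-1,-1]])*[lx/2000,ly/2000];t=np.linspace(0,4,200);q=np.c_[np.interp(t,range(5),q[:,0]),np.interp(t,range(5),q[:,1])]
    else: t=np.linspace(0,2*np.pi,200);q=np.c_[np.cos(t),np.sin(t)]*lx/2000
    Rm=np.array([[np.cos(yw),-np.sin(yw)],[np.sin(yw),np.cos(yw)]]);q=q@Rm.T+[cx,cy]
    uv=proj(cal,np.c_[q,np.full(len(q),z)])
    if c0 is None:
        c0=uv.mean(0).round().astype(int);u0,v0=c0-r;im=cv2.resize(p[v0:v0+2*r,u0:u0+2*r],(600,600),interpolation=cv2.INTER_CUBIC);s=600/(2*r)
    cv2.polylines(im,[((uv-[u0,v0]+.5)*s-.5).round().astype(np.int32).reshape(-1,1,2)],True,[(255,0,0),(0,255,0),(0,0,255)][i//6%3],1)
cv2.imwrite(f'pics/{name}.png',im[...,::-1])
E
python3 ov.py G1o side 32 .0965 .6753 .0024 139 91 12.7 .06 .6756 .0027 136 88 12.7
```

```text
(no output)
```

View pics/G1o.png

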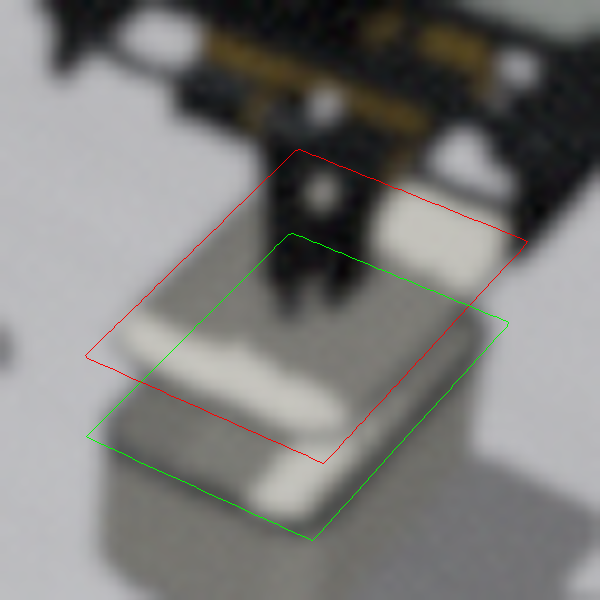

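```bash
python3 - <<'E'
from meas import *
n='side';cal=bot.get_calibration(n);W=cloud(cal,np.load('side_l.npy'));b=W.reshape(-1,3)
yaw=np.radians(12.7);R=np.array([[np.cos(yaw),np.sin(yaw)],[-np.sin(yaw),np.cos(yaw)]])
for zlo,zhi in((.093,.107),(.054,.066)):
    s=(b[:,2]>zlo)&(b[:,2]<zhi)&(np.hypot(*(b[:,:2]-[.6756,.003]).T)<.1)
    q=(b[s][:,:2]-[.6756,.0027])@R.T*1000
    print(zlo,s.sum())
    for k in(0,1):
        print(k,np.percentile(q[:,k],[0,1,2,5,50,95,98,99,100]).round(1))
    # x extents by y strips
    for y in range(-40,45,10):
        t=q[abs(q[:,1]-y)<5]; 
        if len(t)>3: print(y,len(t),t[:,0].min().round(1),t[:,0].max().round(1))
W0=W[:,:,2]
E
```

```text
0.093 618
0 [-65.9 -63.7 -63.  -60.7 -17.3  59.4  67.3  70.   73.2]
1 [-48.6 -47.1 -46.3 -44.3 -14.1  38.4  42.6  44.   45. ]
-40 93 -63.5 68.1
-30 87 -65.5 71.9
-20 94 -64.4 70.9
-10 77 -63.7 71.9
0 53 -64.8 73.2
10 37 -61.3 -9.5
20 51 -65.9 53.1
30 50 -61.9 18.8
40 51 -57.9 41.2
0.054 112
0 [-69.4 -69.3 -68.9 -67.9 -51.   55.1  64.2  64.6  67.5]
1 [-45.3 -45.2 -44.9 -44.3 -35.2  42.2  44.5  44.9  45.2]
-40 54 -65.4 64.4
-30 9 -67.0 67.5
-20 7 -67.6 -61.9
-10 4 -68.9 -61.9
0 5 -68.3 -61.5
10 6 -69.4 -65.4
20 6 -69.3 -62.8
30 5 -67.3 -63.8
40 13 -67.1 -34.2
```

Request:
jog_arm --motion '[3.5,5,-1.2,0,0,0,3.5,12,-1.2,0,0,0,3.5,17,-1.2,0,0,0,3.5,20,-1.2,0,0,0,3.5,23,-1.2,0,0,0,3.5,25,-1.2,0,0,0,3.5,27,-1.2,0,0,0,3.5,29,-1.2,0,0,0,3.5,31,-1.2,0,0,0,3.5,32,-1.2,0,0,0,3.5,33,-1.2,0,0,0,3.5,33,-1.2,0,0,0]'

```text
time_s: 15.88
position: [0.6719, 0.0043, 0.092]
tcp_rot: [[-0.975, -0.0, 0.221], [-0.221, 0.0, -0.975], [0.0, -1.0, -0.0]]
force: [0.2, 0.1, -1.2]
opening: 0.163
```

Request:
jog_arm --motion '[0,0.5,0,0,0,0,0,1,0,0,0,0,0,1.5,0,0,0,0,0,1.5,0,0,0,0]'

```text
time_s: 16.38
position: [0.6719, 0.0043, 0.0905]
tcp_rot: [[-0.975, -0.0, 0.221], [-0.221, 0.0, -0.975], [0.0, -1.0, -0.0]]
force: [-0.2, -0.9, -1.5]
opening: 0.159
```

Request:
jog_arm --motion '[0,0.5,0,0,0,0,0,1,0,0,0,0,0,1.5,0,0,0,0,0,1.5,0,0,0,0]'

```text
time_s: 16.88
position: [0.672, 0.0043, 0.0891]
tcp_rot: [[-0.975, -0.0, 0.221], [-0.221, 0.0, -0.975], [0.0, -1.0, -0.0]]
force: [0.0, 0.4, -1.2]
opening: 0.154
```

Request:
jog_arm --motion '[0,0.5,0,0,0,0,0,0.8,0,0,0,0]'

```text
time_s: 17.12
position: [0.672, 0.0042, 0.089]
tcp_rot: [[-0.975, 0.0, 0.221], [-0.221, -0.0, -0.975], [-0.0, -1.0, 0.0]]
force: [-1.6, 0.2, 4.9]
opening: 0.157
```

Request:
jog_arm --motion '[0,-0.5,0,0,0,0,0,-0.5,0,0,0,0,0,-0.5,0,0,0,0,0,-0.5,0,0,0,0]' --gripper 0.5

```text
time_s: 17.62
position: [0.672, 0.0042, 0.0886]
tcp_rot: [[-0.975, -0.0, 0.221], [-0.221, -0.0, -0.975], [0.0, -1.0, -0.0]]
force: [-0.8, 0.6, 0.4]
opening: 0.471
```

Request:
jog_arm --motion '[0,-10,0,0,0,0,0,-40,0,0,0,0,0,-80,0,0,0,0,0,-110,0,0,0,0,0,-110,0,0,0,0,0,-110,0,0,0,0]'

```text
time_s: 18.38
position: [0.6713, 0.0043, 0.1982]
tcp_rot: [[-0.975, -0.001, 0.221], [-0.221, 0.0, -0.975], [0.001, -1.0, -0.0]]
force: [-0.2, 0.7, 0.1]
opening: 0.504
```

```bash
python3 look.py G2 .6756 .004 .06; python3 lc.py .051 .6756 .004 139 91 12.7; python3 go.py .3755 -.281 .2
```

```text
top 348 150
side 374 189
side 686 22 [6.7600e-01 8.0000e-04 1.2233e+01] 0.0025 [0.15  0.111]
top few
yaw -77.26 pos [0.6708 0.0044 0.1971] shift [351.   -2.1 213.2] turn [0.07 0.   0.18] j [-9. 37. 77.  0. 66. 68.] op 0.5 F [-0.7 -0.6  0.4] t 18.475
```

View pics/G2.png

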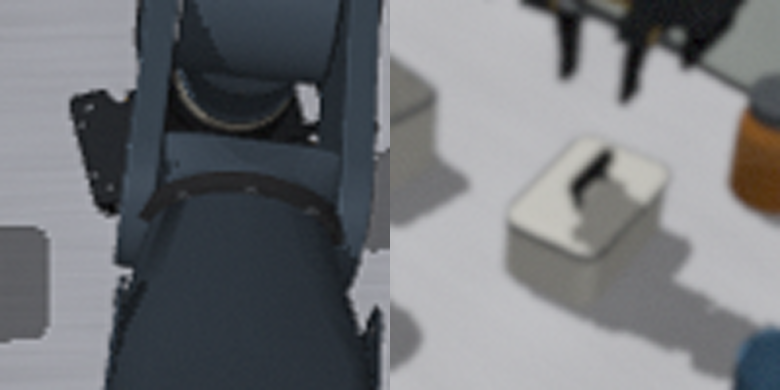

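Request:
jog_arm --motion '[351.5,0,212.5,0,0,0,351.5,0,212.5,0,0,0,351.5,0,212.5,0,0,0,351.5,0,212.5,0,0,0,351.5,0,212.5,0,0,0,351.5,0,212.5,0,0,0,351.5,0,212.5,0,0,0,351.5,50,212.5,0,0,0,351.5,100,212.5,0,0,0,351.5,100,212.5,0,0,0,351.5,100,212.5,0,0,0,351.5,100,212.5,0,0,0]' --gripper 0.7

```text
time_s: 19.98
position: [0.377, -0.2814, 0.1006]
tcp_rot: [[-0.975, 0.003, 0.221], [-0.221, -0.003, -0.975], [-0.002, -1.0, 0.004]]
force: [0.7, -0.2, 0.1]
opening: 0.698
```

```bash
python3 go.py .376 -.281 .039; python3 look.py S1 .3755 -.281 .014 35
```

```text
yaw -77.23 pos [ 0.377  -0.2814  0.1006] shift [ 1.  61.6 -0.8] turn [-0.21  0.   -0.11] j [-50.  33. 111.   0.  36.  27.] op 0.698 F [ 0.7 -0.2  0.1] t 19.975
top 442 245
side 375 310
```

View pics/S1.png

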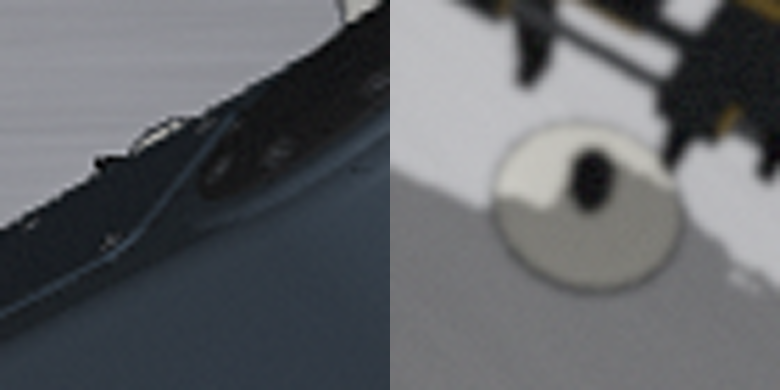

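The small white lid lies undisturbed between the open fingers (side crop: knob at (592,180), fingers at (535,60) and (680,150)), so I go down and grip.

Request:
jog_arm --motion '[0.5,30,0,0,0,0,0.5,50,0,0,0,0,0.5,61.5,0,0,0,0,0.5,61.5,0,0,0,0,0.5,61.5,0,0,0,0]'

```text
time_s: 20.7
position: [0.3759, -0.281, 0.038]
tcp_rot: [[-0.975, 0.001, 0.221], [-0.221, -0.001, -0.975], [-0.001, -1.0, 0.001]]
force: [0.0, 0.2, -0.1]
opening: 0.702
```

Request:
jog_arm --motion '[0,0,0,0,0,0,0,0,0,0,0,0,0,0,0,0,0,0,0,0,0,0,0,0,0,0,0,0,0,0,0,0,0,0,0,0,0,0,0,0,0,0]' --gripper 0

```text
time_s: 21.58
position: [0.3755, -0.2807, 0.0373]
tcp_rot: [[-0.975, 0.0, 0.221], [-0.221, -0.0, -0.975], [-0.0, -1.0, 0.0]]
force: [1.3, -0.1, 0.5]
opening: 0.245
```

Request:
jog_arm --motion '[0,-10,0,0,0,0,0,-40,0,0,0,0,0,-90,0,0,0,0,0,-140,0,0,0,0,0,-140,0,0,0,0,0,-140,0,0,0,0]'

```text
time_s: 22.32
position: [0.375, -0.28, 0.1772]
tcp_rot: [[-0.975, -0.0, 0.221], [-0.221, 0.0, -0.975], [0.0, -1.0, -0.001]]
force: [-0.2, 0.5, -1.5]
opening: 0.239
```

```bash
python3 go.py .4697 .0874 .14
```

```text
yaw -77.25 pos [ 0.375  -0.28    0.1772] shift [-173.4   37.4 -337.5] turn [0.03 0.   0.02] j [-50.  24. 108.  -0.  48.  27.] op 0.239 F [-0.2  0.5 -1.5] t 22.325
```

Request:
jog_arm --motion '[-173.5,0,-339,0,0,0,-173.5,0,-339,0,0,0,-173.5,0,-339,0,0,0,-173.5,0,-339,0,0,0,-173.5,0,-339,0,0,0,-173.5,0,-339,0,0,0,-173.5,0,-339,0,0,0,-173.5,20,-339,0,0,0,-173.5,40,-339,0,0,0,-173.5,40,-339,0,0,0,-173.5,40,-339,0,0,0]'

```text
time_s: 23.7
position: [0.4697, 0.0876, 0.1369]
tcp_rot: [[-0.976, -0.001, 0.22], [-0.22, -0.0, -0.976], [0.001, -1.0, -0.0]]
force: [0.2, -0.1, -1.2]
opening: 0.241
```

```bash
python3 go.py .4697 .0885 .1033;python3 look.py S2 .4697 .0874 .08 35; python3 lc.py .1 .4697 .0874 87
python3 ov.py S2o side 28 .111 .470 .0865 87 0 0 .075 .4696 .0861 84 0 0
```

```text
yaw -77.32 pos [0.4697 0.0876 0.1369] shift [-0.3 33.6 -0.9] turn [0.02 0.   0.08] j [ -3.  29. 109.  -0.  42.  74.] op 0.241 F [ 0.2 -0.1 -1.2] t 23.7
top 324 216
side 309 200
side 315 25 [0.4694 0.0834] 0.0009 [0.085 0.085]
top 44 9 [0.4768 0.081 ] 0.0041 [0.012 0.035]
```

View pics/S2o.png

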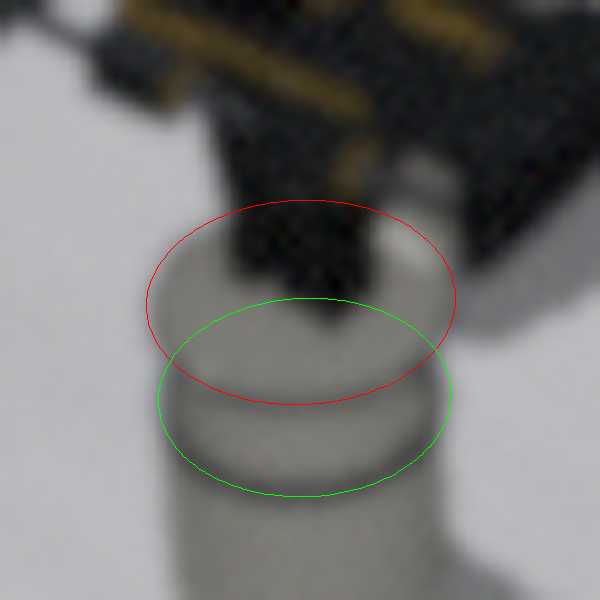

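Request:
jog_arm --motion '[-0.3,5,-1.4,0,0,0,-0.3,12,-1.4,0,0,0,-0.3,17,-1.4,0,0,0,-0.3,20,-1.4,0,0,0,-0.3,23,-1.4,0,0,0,-0.3,25,-1.4,0,0,0,-0.3,27,-1.4,0,0,0,-0.3,29,-1.4,0,0,0,-0.3,30,-1.4,0,0,0,-0.3,31,-1.4,0,0,0,-0.3,31,-1.4,0,0,0]'

```text
time_s: 25.18
position: [0.4699, 0.0897, 0.1062]
tcp_rot: [[-0.975, -0.0, 0.221], [-0.221, -0.0, -0.975], [0.0, -1.0, -0.0]]
force: [0.2, -0.5, -1.3]
opening: 0.237
```

Request:
jog_arm --motion '[0,0.5,0,0,0,0,0,1,0,0,0,0,0,1.5,0,0,0,0,0,1.5,0,0,0,0]'

```text
time_s: 25.68
position: [0.4699, 0.0897, 0.1047]
tcp_rot: [[-0.975, -0.0, 0.221], [-0.221, -0.0, -0.975], [0.0, -1.0, -0.0]]
force: [0.2, -0.0, -1.1]
opening: 0.236
```

Request:
jog_arm --motion '[0,0.5,0,0,0,0,0,0.8,0,0,0,0]'

```text
time_s: 25.92
position: [0.4699, 0.0897, 0.1039]
tcp_rot: [[-0.975, -0.0, 0.221], [-0.221, -0.0, -0.975], [0.0, -1.0, 0.0]]
force: [-0.6, -0.0, -1.1]
opening: 0.231
```

Request:
jog_arm --motion '[0,0.5,0,0,0,0,0,0.5,0,0,0,0]'

```text
time_s: 26.18
position: [0.4699, 0.0897, 0.1034]
tcp_rot: [[-0.975, -0.0, 0.221], [-0.221, -0.0, -0.975], [0.0, -1.0, -0.0]]
force: [-0.1, 0.0, -0.1]
opening: 0.236
```

Request:
jog_arm --motion '[0,0.5,0,0,0,0,0,0.8,0,0,0,0]'

```text
time_s: 26.42
position: [0.47, 0.0897, 0.1032]
tcp_rot: [[-0.975, 0.0, 0.221], [-0.221, -0.0, -0.975], [-0.0, -1.0, 0.0]]
force: [-1.2, 1.0, 7.5]
opening: 0.238
```

Contact came at the expected seated height (0.1033 m).

Request:
jog_arm --motion '[0,-0.5,0,0,0,0,0,-0.5,0,0,0,0,0,-0.5,0,0,0,0,0,-0.5,0,0,0,0]' --gripper 0.6

```text
time_s: 26.92
position: [0.4699, 0.0897, 0.1031]
tcp_rot: [[-0.975, -0.0, 0.221], [-0.221, 0.0, -0.975], [0.0, -1.0, -0.0]]
force: [-0.1, 0.2, 0.2]
opening: 0.569
```

Request:
jog_arm --motion '[0,-10,0,0,0,0,0,-40,0,0,0,0,0,-80,0,0,0,0,0,-100,0,0,0,0,0,-100,0,0,0,0,0,-100,0,0,0,0]'

```text
time_s: 27.68
position: [0.4693, 0.0897, 0.2027]
tcp_rot: [[-0.975, -0.001, 0.221], [-0.221, 0.0, -0.975], [0.001, -1.0, -0.0]]
force: [0.6, 0.4, 0.1]
opening: 0.602
```

```bash
python3 look.py S3 .4697 .0874 .08 40; python3 lc.py .066 .4697 .0874 87; python3 go.py .5045 -.415 .2 5.7
```

```text
top 324 216
side 309 200
side 368 28 [0.4691 0.0862] 0.0009 [0.086 0.086]
top 104 15 [0.4719 0.0878] 0.0047 [0.024 0.061]
yaw -77.26 pos [0.4691 0.0897 0.2022] shift [ 76.8   2.  500.1] turn [  0.13 -82.96   0.09] j [ -3.  23. 105.  -0.  52.  75.] op 0.599 F [ 0.2 -0.   0.2] t 27.775
```

View pics/S3.png

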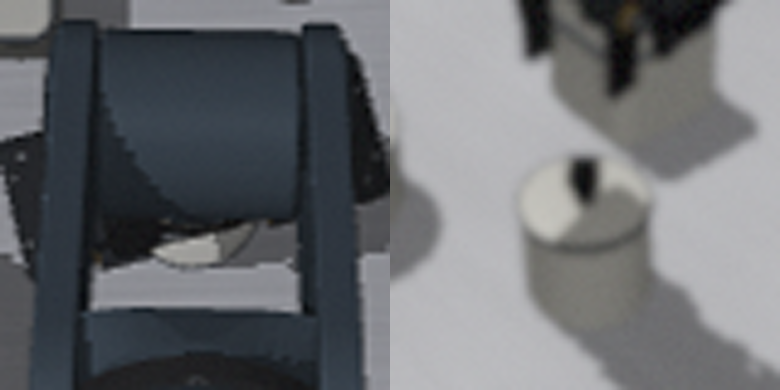

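Request:
jog_arm --motion '[78,0,500.7,0,-83,0,78,0,500.7,0,-83,0,78,0,500.7,0,-83,0,78,0,500.7,0,-83,0,78,0,500.7,0,-83,0,78,0,500.7,0,-83,0,78,0,500.7,0,-83,0,78,0,500.7,0,-83,0,78,0,500.7,0,-83,0,78,50,500.7,0,-83,0,78,102,500.7,0,-83,0,78,102,500.7,0,-83,0,78,102,500.7,0,-83,0]' --gripper 0.6

```text
time_s: 29.4
position: [0.5049, -0.4163, 0.1018]
tcp_rot: [[0.1, 0.001, 0.995], [-0.995, -0.001, 0.1], [0.001, -1.0, 0.001]]
force: [0.1, 0.5, 0.3]
opening: 0.596
```

```bash
python3 go.py .5045 -.416 .039 5.7; python3 look.py Q1 .505 -.416 .03 45
```

```text
yaw 5.75 pos [ 0.5049 -0.4163  0.1018] shift [-0.4 62.8 -0.4] turn [-0.03  0.05  0.04] j [-49.  42.  84.  -0.  54. -55.] op 0.596 F [0.1 0.5 0.3] t 29.4
top 484 202
side 453 312
```

View pics/Q1.png

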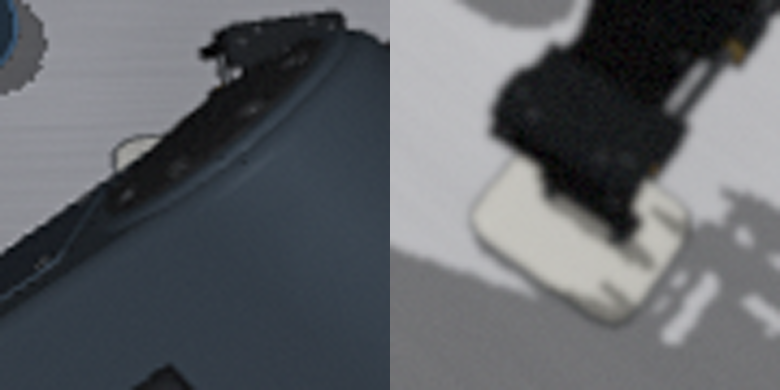

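The gripper is over the square lid (side crop: lid at about (580,240)), with the fingers to either side of the bar by the measured pose. I go down and grip.

Request:
jog_arm --motion '[0,30,0,0,0,0,0,50,0,0,0,0,0,62,0,0,0,0,0,62,0,0,0,0,0,62,0,0,0,0]'

```text
time_s: 30.12
position: [0.5048, -0.4164, 0.0398]
tcp_rot: [[0.1, 0.001, 0.995], [-0.995, -0.001, 0.1], [0.001, -1.0, 0.001]]
force: [0.1, 0.5, 1.1]
opening: 0.599
```

Request:
jog_arm --motion '[0,0,0,0,0,0,0,0,0,0,0,0,0,0,0,0,0,0,0,0,0,0,0,0,0,0,0,0,0,0,0,0,0,0,0,0,0,0,0,0,0,0]' --gripper 0

```text
time_s: 31.0
position: [0.5042, -0.4159, 0.0392]
tcp_rot: [[0.1, -0.0, 0.995], [-0.995, 0.0, 0.1], [-0.0, -1.0, -0.0]]
force: [-0.0, 0.1, 0.8]
opening: 0.158
```

Request:
jog_arm --motion '[0,-10,0,0,0,0,0,-40,0,0,0,0,0,-90,0,0,0,0,0,-150,0,0,0,0,0,-150,0,0,0,0,0,-150,0,0,0,0]'

```text
time_s: 31.75
position: [0.5038, -0.4152, 0.189]
tcp_rot: [[0.1, -0.001, 0.995], [-0.995, 0.001, 0.1], [-0.001, -1.0, -0.001]]
force: [0.0, 0.1, -2.6]
opening: 0.157
```

```bash
python3 go.py .6192 .217 .15 -2.5
```

```text
yaw 5.75 pos [ 0.5038 -0.4152  0.189 ] shift [-617.5   39.4  178.2] turn [ 0.04  8.25 -0.05] j [-49.  36.  81.   0.  63. -55.] op 0.157 F [ 0.   0.1 -2.6] t 31.75
```

Request:
jog_arm --motion '[-618,0,177.7,0,8.2,0,-618,0,177.7,0,8.2,0,-618,0,177.7,0,8.2,0,-618,0,177.7,0,8.2,0,-618,0,177.7,0,8.2,0,-618,0,177.7,0,8.2,0,-618,0,177.7,0,8.2,0,-618,0,177.7,0,8.2,0,-618,0,177.7,0,8.2,0,-618,0,177.7,0,8.2,0,-618,0,177.7,0,8.2,0,-618,0,177.7,0,8.2,0,-618,20,177.7,0,8.2,0,-618,44,177.7,0,8.2,0,-618,44,177.7,0,8.2,0,-618,44,177.7,0,8.2,0]'

```text
time_s: 33.75
position: [0.6196, 0.2153, 0.1454]
tcp_rot: [[-0.045, -0.0, 0.999], [-0.999, -0.0, -0.045], [0.0, -1.0, -0.0]]
force: [0.1, -0.5, -2.3]
opening: 0.158
```

```bash
python3 go.py .6192 .217 .1102 -2.5;python3 look.py Q2 .6192 .2157 .09 40; python3 lc.py .106 .6192 .2157 99 99 -2.5
python3 ov.py Q2o side 30 .1165 .6192 .2145 99 99 -2.5 .08 .619 .2142 96 96 -2.5
python3 - <<'E'
from meas import *
n='side';cal=bot.get_calibration(n);W=cloud(cal,np.load('side_l.npy'));b=W.reshape(-1,3)
yaw=np.radians(-2.5);R=np.array([[np.cos(yaw),np.sin(yaw)],[-np.sin(yaw),np.cos(yaw)]])
for zlo,zhi in((.112,.126),(.075,.085)):
    s=(b[:,2]>zlo)&(b[:,2]<zhi)&(np.hypot(*(b[:,:2]-[.619,.2142]).T)<.08)
    q=(b[s][:,:2]-[.619,.2142])@R.T*1000
    for k in(0,1): print(k,np.percentile(q[:,k],[0,1,2,5,50,95,98,99,100]).round(1))
E
```

```text
yaw -2.56 pos [0.6196 0.2153 0.1454] shift [-1.7 35.2 -0.5] turn [ 0.01 -0.06  0.02] j [ 9. 39. 82. -0. 59. 12.] op 0.158 F [ 0.1 -0.5 -2.3] t 33.75
top 280 168
side 318 159
side 390 18 [ 0.6215  0.2117 -4.2702] 0.0018 [0.104 0.102]
top few
0 [-49.6 -47.6 -46.9 -44.1 -12.   45.4  50.5  51.8  53.4]
1 [-52.3 -51.4 -51.  -49.2 -16.7  38.2  43.9  45.4  48.8]
0 [-49.1 -48.7 -48.5 -48.4 -29.9  46.5  47.6  48.8  51.6]
1 [-51.1 -49.9 -49.5 -48.2 -33.2  46.4  48.5  49.8  50.2]
```

View pics/Q2o.png

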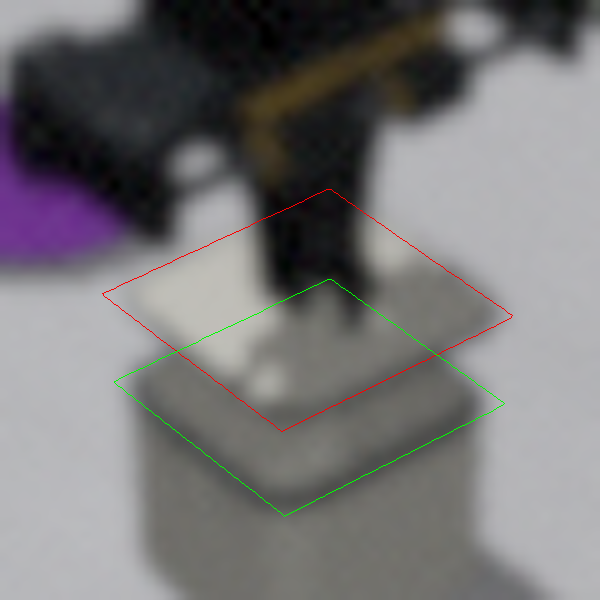

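Request:
jog_arm --motion '[-1.7,5,-1,0,0,0,-1.7,12,-1,0,0,0,-1.7,17,-1,0,0,0,-1.7,20,-1,0,0,0,-1.7,23,-1,0,0,0,-1.7,25,-1,0,0,0,-1.7,27,-1,0,0,0,-1.7,29,-1,0,0,0,-1.7,31,-1,0,0,0,-1.7,32,-1,0,0,0,-1.7,33,-1,0,0,0,-1.7,33,-1,0,0,0]'

```text
time_s: 35.35
position: [0.6183, 0.2185, 0.1121]
tcp_rot: [[-0.043, -0.0, 0.999], [-0.999, 0.0, -0.043], [-0.0, -1.0, -0.0]]
force: [-1.0, -0.3, -1.3]
opening: 0.158
```

Request:
jog_arm --motion '[0,0.5,0,0,0,0,0,1,0,0,0,0,0,1.5,0,0,0,0,0,1.5,0,0,0,0]'

```text
time_s: 35.85
position: [0.6183, 0.2185, 0.1106]
tcp_rot: [[-0.043, -0.0, 0.999], [-0.999, -0.0, -0.043], [0.0, -1.0, -0.0]]
force: [0.1, 0.7, -0.9]
opening: 0.154
```

Request:
jog_arm --motion '[0,0.5,0,0,0,0,0,0.8,0,0,0,0]'

```text
time_s: 36.1
position: [0.6184, 0.2185, 0.1102]
tcp_rot: [[-0.043, 0.0, 0.999], [-0.999, 0.0, -0.043], [-0.0, -1.0, 0.0]]
force: [-1.1, -1.0, 1.0]
opening: 0.156
```

Request:
jog_arm --motion '[0,0.4,0,0,0,0,0,0.4,0,0,0,0]'

```text
time_s: 36.35
position: [0.6184, 0.2185, 0.1102]
tcp_rot: [[-0.043, 0.0, 0.999], [-0.999, 0.0, -0.043], [-0.0, -1.0, 0.0]]
force: [-1.3, -0.3, 3.9]
opening: 0.158
```

Request:
jog_arm --motion '[0,-0.2,0,0,0,0,0,-0.2,0,0,0,0,0,-0.2,0,0,0,0,0,-0.2,0,0,0,0]' --gripper 0.5

```text
time_s: 36.85
position: [0.6184, 0.2185, 0.1094]
tcp_rot: [[-0.043, -0.0, 0.999], [-0.999, -0.0, -0.043], [0.0, -1.0, -0.0]]
force: [0.4, -0.3, 0.1]
opening: 0.475
```

Request:
jog_arm --motion '[0,-10,0,0,0,0,0,-40,0,0,0,0,0,-80,0,0,0,0,0,-130,0,0,0,0,0,-150,0,0,0,0,0,-150,0,0,0,0]'

```text
time_s: 37.6
position: [0.6196, 0.2188, 0.2627]
tcp_rot: [[-0.043, 0.006, 0.999], [-0.999, 0.001, -0.043], [-0.001, -1.0, 0.006]]
force: [-0.8, 0.0, -0.7]
opening: 0.5
```

```bash
python3 look.py Q3 .6192 .2157 .09 40; python3 lc.py .071 .6192 .2157 99 99 -2.5; python3 go.py .35 .55 .3
```

```text
top 280 168
side 318 159
side 405 21 [ 0.6188  0.214  -0.2076] 0.0026 [0.103 0.101]
top 95 14 [ 0.6178  0.2184 -3.0929] 0.0034 [0.084 0.018]
yaw -2.46 pos [0.6177 0.2184 0.2592] shift [-319.8  -40.6 -281.7] turn [0.06 0.   0.02] j [10. 32. 76. -0. 72. 12.] op 0.499 F [-0.7 -0.1 -0.6] t 37.7
```

View pics/Q3.png

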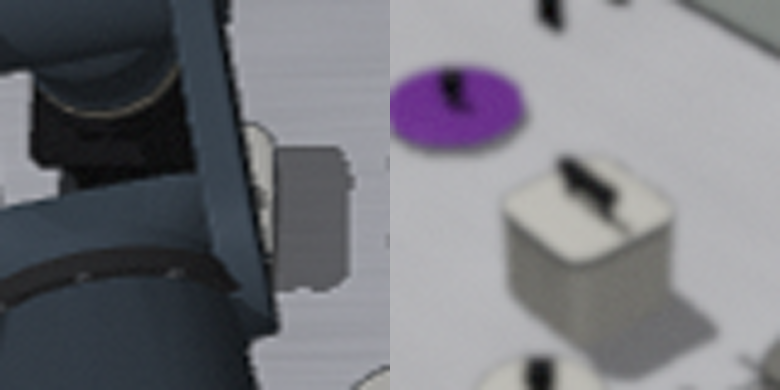

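Seated. I move the arm out of view to check everything from above.

Request:
jog_arm --motion '[-320,-40,-300,0,0,0,-320,-40,-300,0,0,0,-320,-40,-300,0,0,0,-320,-40,-300,0,0,0,-320,-40,-300,0,0,0,-320,-40,-300,0,0,0,-320,-40,-300,0,0,0,-320,-40,-300,0,0,0,-380,-40,-380,0,0,0,-380,-40,-380,0,0,0,-380,-40,-380,0,0,0,-380,-40,-380,0,0,0]'

```text
time_s: 39.2
position: [0.2559, 0.6132, 0.2983]
tcp_rot: [[-0.044, -0.0, 0.999], [-0.999, -0.003, -0.044], [0.003, -1.0, -0.0]]
force: [0.4, 0.1, -0.1]
opening: 0.5
```

```bash
cat > fin.py <<'E'
from meas import *
import meas
for n in('top','side'):
    p,d=bot.capture(n);meas.cal=cal=bot.get_calibration(n);W=cloud(cal,d);cv2.imwrite(f'pics/fin_{n}.png',p[...,::-1])
    for nm,c,h,hx,hy,yw in(('small',(.4697,.088),.075,.0435,None,0),('large',(.385,.274),.065,.0595,None,0),('square',(.619,.216),.08,.0495,.0495,-2.5),('long',(.6756,.004),.06,.0695,.0455,12.7)):
        b=W.reshape(-1,3);y=np.radians(yw);D=b[:,:2]-c;X=D[:,0]*np.cos(y)+D[:,1]*np.sin(y);Y=-D[:,0]*np.sin(y)+D[:,1]*np.cos(y)
        ins=(np.hypot(X,Y)<hx-.006) if hy is None else (abs(X)<hx-.006)&(abs(Y)<hy-.006)
        s=ins&(abs(b[:,2]-h-.005)<.008);A=np.c_[b[s][:,:2]-c,np.ones(s.sum())];co=np.linalg.lstsq(A,b[s][:,2],rcond=None)[0]
        o=np.hypot(*D.T)<.095;o&=abs(b[:,2]-h-.003)<.006;P=b[o][:,:2]
        H=cv2.convexHull((P*1000).astype(np.float32));print(n,nm,s.sum(),'top z',co[2].round(4),'exp',h+.005,'tilt deg',np.degrees(np.arctan(co[:2])).round(2),'ctr',np.round(cv2.minAreaRect(H)[0],1),np.round(cv2.minAreaRect(H)[1],0))
print(bot.read_state()['position'],bot.read_state()['time_s'])
E
python3 fin.py
```

```text
top small 438 top z 0.0805 exp 0.08 tilt deg [0.03 0.16] ctr [469.4  89.2] [85. 82.]
top large 937 top z 0.0704 exp 0.07 tilt deg [-0.26 -0.02] ctr [384.5 272.9] [116. 117.]
top square 696 top z 0.0855 exp 0.085 tilt deg [0.13 0.5 ] ctr [619.6 216.6] [99. 98.]
top long 915 top z 0.0654 exp 0.065 tilt deg [-0.01  0.08] ctr [677.1   4.6] [140.  91.]
side small 262 top z 0.0777 exp 0.08 tilt deg [-0.52 -0.53] ctr [468.4  87. ] [88. 83.]
side large 495 top z 0.0676 exp 0.07 tilt deg [ 0.13 -0.25] ctr [384.5 272.6] [120. 116.]
side square 316 top z 0.0827 exp 0.085 tilt deg [ 0.13 -0.24] ctr [619.7 214.4] [101. 105.]
side long 556 top z 0.0627 exp 0.065 tilt deg [ 0.27 -0.16] ctr [676.5   1.7] [142.  91.]
[0.25651708 0.61324255 0.29893905] 39.3
```

View pics/fin_top.png

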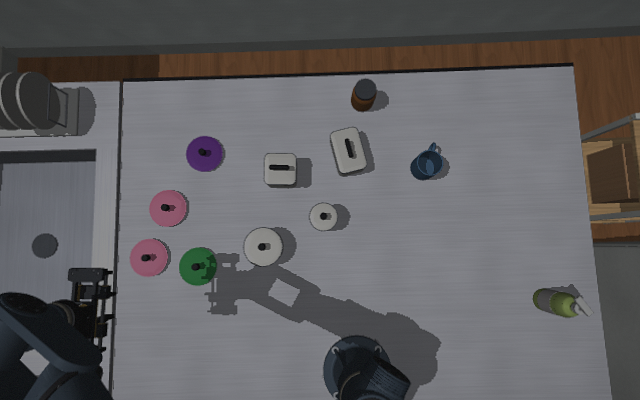

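View pics/fin_side.png

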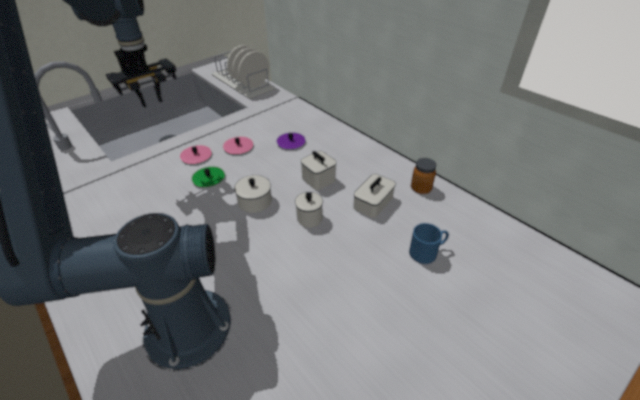

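All four lids are on, at top view (263,246), (323,217), (281,168) and (348,150). The mug is still at (427,163), and the arm is clear of everything.

```bash
python3 -c "
from rig import bot
print(bot.hand_in())"
```

```text
the job is handed in; nothing more can be done
None
```

All four lids are on the containers they fit, and I handed the job in at about 39 s with the arm clear of everything. I lowered each one slowly until it touched at the expected seated height; the readings then were 4–8 N. Then I let go.

- **Seating and level:** From the top camera, the lid tops are within 0.5 mm of the seated height. Tilt reads 0.3° or less, except 0.5° on the square lid. The side camera shows no tilt above about 0.5°, which is its noise.
- **Bystanders:** In the pictures, the containers are within about 2 mm of where they stood. The mug and the coloured look-alikes have not moved.
- **Disagreements:** The side camera read 2–3 mm lower than the top camera in y and in lid height, about the same for everything, so I took it as a calibration offset. The long lid turned out to be held about 3.5 mm off-centre along its bar, and I corrected that before lowering it.

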